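Clear the tube holder, load it and wind its cover shut

ROBOT

A 6-joint arm with a two-finger parallel gripper is mounted at the origin on a cart in front of the work surface, level with it; the furniture and walls round the work are solid. World frame = base frame: x ahead of the robot, y to its left, z up, the work surface at z = 0. Lengths are in mm, angles in rad, forces in N, time in s.
With the tool pointing down it reaches from about 275 to 1000 mm from the base axis. Payload 8.4 kg.
Tool frame: the origin (TCP) lies between the finger pads; the fingertips stand r.finger_overhang ahead of it and the grasp point (between the pads) is the TCP (r.finger_overhang is the distance from the TCP to the fingertips, in mm); z points along the fingers, y is the line along which they close (so a half turn about z gives the same grasp; the last joint's range is limited). The gripper opens to 85 mm and grips with 20 to 120 N. Pads are 22 mm wide; open, the fingers measure 114 mm over their backs; the gripper's body (76 mm by 85 mm) begins 54 mm behind the grasp point. The pads swing forward as they close: fully open they stand 13 mm farther back than shut.
Start: joints at [1.224, 0.353, 1.633, -0, 1.155, -0.002], TCP at [211.254, 588.217, 250.281] pointing down, gripper open.
Joint ranges: [-2.63, 2.63], [-0.92, 2.1], [0.06, 2.66], [-1.3, 4.44], [0, 2.69], [-3.02, 3.02]. Speed limits (rad/s): [2.22, 2.22, 2.79, 3.14, 3.14, 3.14].

INTERFACE

Orientations are given as [roll, pitch, yaw] about the fixed x, y, z axes, in that order (R = Rz(yaw) Ry(pitch) Rx(roll)).
In Python, from rig import r, cams, sign_off gives the robot as it stands.
- The arm moves only by the shell command python3 -m crank 'ROWS' [FORCE]. ROWS is JSON, a list of rows, each a list of 7 numbers: the shift along the tool's x, y, z in m, then the turn, a rotation vector about the tool's x, y, z in rad, then the closure, from 0 (fully open) to 1 (shut). In form: [[dx, dy, dz, ax, ay, az, gripper], ...]. A call has 1 to 5 rows; each row is the pose to reach, as a shift and turn from the pose commanded when the call began, along the tool's axes at that moment; what a row does not reach only later rows make up. A row lasts 1/10 s, in which the tool goes at most 50 mm and 8.59 degrees, less where a joint would pass 70% of its speed; a pose out of reach is approached as far as the arm can. A call with a gripper value outside its range is refused whole. The fingers move at their own pace and stop on an object; FORCE is the grip in N (left out, the last holds). Time passes only in rows, so rows that repeat a pose let the fingers close. It gives the time, the measured TCP pose, the force, the opening and the grip force at its end, in the units of the state.
- r.sense(): the state, without advancing time (a new reading comes with each control period).
- cams.grab_frame(name): name is "scene" or "top" or "wrist"; returns a dict with "image" (480x640x3 uint8, red, green, blue), "fx", "fy", "cx", "cy" (pixels), "position" and "orientation" of the camera in the world. Camera axes: x right, y down, z forward; pixel columns grow to the right and rows downward; lengths in mm; the calibration is good to about 2 mm. A picture is of the moment at which its call begins. There is no depth.
- sign_off(): hands the job in; it is judged then, once.
The state is a dict: "clock": time; "qpos": joint angles; "qvel": joint speeds; "joint_efforts": joint torques, N m; "eef_pos": TCP position; "tcp_rot": TCP orientation; "contact_force": force on the tool from outside, world axes, zero at the start; "wrist_torque": the same for the moment, N m; "opening": opening from 0.0 (shut) to 1.0 (fully open); "grasp_force": force on a finger pad.
Only numpy, scipy, OpenCV 4.12 (cv2) and the standard library are available. Lean on these libraries where they do the work, as an engineer would, in place of code of your own. Each camera call takes 0.05 s, during which the arm holds its last target. There are 200 camera calls.

TASK

The tube holder is blocked by two stacked boxes: move the white box and the orange carton out of it onto the blue mat, right way up. Then lay every loose blue-capped tube flat in a compartment of its own, cap towards the blue end, and only when all are in, turn the handwheel clockwise until the cover is fully home against its stop. Leave everything else as it is.

Things in the scene. Friction and masses are not known exactly. Their poses are not given: they have to be found in the camera images.
- holder: White fixed tube holder, 10 mm thick plate. Origin on the bench under the middle of its 4 compartments; plate spans x -114..114, y -78..140 mm, with a 100 mm wide tongue to y 200; z up. Compartments run along its y, 44 mm apart in x, floor at z 0.010, between end bars with inner faces at y -66 and 66 mm. The bar at -y is BLUE (blue end, caps here); cover and handwheel are at +y.
- cover (a joint): Aluminium cover plate with yellow lip, 200 x 45 mm, z 0.032 to 0.042, slides towards holder -y over the tube ends; geared to the wheel: cover = 0.011 m/rad x wheel. 0 = drawn back (lip at holder y 80 mm), 0.044 = home at its stop (lip at y 36). It runs between rails (x +-107, y 34..136, 40 mm high) with red stops at their ends (y 24..34, 44 mm high). Moved only by the wheel.
- wheel (a joint): Handwheel angle, rad; grows as it is turned CLOCKWISE seen from above; 0 = cover drawn back, 4.0 = cover home (hard stop). Starts between 0 and 0.5. Friction (about 0.06 N m) holds it where it is left.
- wheel_grip (a point): Point on the wheel's vertical axis (holder x 0, y 164 mm) at z 0.070, in the red cross-bar by which the wheel is turned. The bar lies along this point's x axis (turns with the wheel): 46 long, 12 wide, z 0.050 to 0.082; it stands on the black disc, 68 mm dia, top at z 0.050.
- mat: Blue mat, fixed, 180 mm (its x) by 220 mm (its y), 3 mm thick; origin under its centre. The boxes go here.
- foil_box: Orange carton, 48 (x) x 160 (y) x 48 (z) mm, 0.22 kg, origin centre of underside. Lies across the compartments at the start, on the compartment floor, long side along the holder's x.
- slide_box: White box with a blue lid band, 56 (x) x 82 (y) x 34 (z) mm, 0.16 kg, origin centre of underside. Stands on the orange carton at the start.
- slot_0 (a point): Compartment 0 (holder x -66 mm): where the cap end of a well laid tube's axis lies, 8.5 mm above the floor, holder y -55 mm; axes as the holder's, so the tube's middle belongs 55 mm from here along +y. A 24 mm gap between grey ribs (20 mm wide, 10 mm high, at holder y -54..-38 and 38..54); the middle, |y| < 38 mm, is open floor.
- slot_1 (a point): Compartment 1 (holder x -22 mm): where the cap end of a well laid tube's axis lies, 8.5 mm above the floor, holder y -55 mm; axes as the holder's, so the tube's middle belongs 55 mm from here along +y. A 24 mm gap between grey ribs (20 mm wide, 10 mm high, at holder y -54..-38 and 38..54); the middle, |y| < 38 mm, is open floor.
- slot_2 (a point): Compartment 2 (holder x 22 mm): where the cap end of a well laid tube's axis lies, 8.5 mm above the floor, holder y -55 mm; axes as the holder's, so the tube's middle belongs 55 mm from here along +y. A 24 mm gap between grey ribs (20 mm wide, 10 mm high, at holder y -54..-38 and 38..54); the middle, |y| < 38 mm, is open floor.
- slot_3 (a point): Compartment 3 (holder x 66 mm): where the cap end of a well laid tube's axis lies, 8.5 mm above the floor, holder y -55 mm; axes as the holder's, so the tube's middle belongs 55 mm from here along +y. A 24 mm gap between grey ribs (20 mm wide, 10 mm high, at holder y -54..-38 and 38..54); the middle, |y| < 38 mm, is open floor.
- tube_0: 15 ml sample tube with blue cap, lying; 18 mm thick (collides as a 16 x 118 x 17 mm box, so it does not roll), 118 mm long along its y, CAP AT -y; origin under its middle; 20 g. May be absent (None).
- tube_0_cap (a point): Cap end of tube_0's axis: 55 mm from its middle along the tube's -y, 8.5 mm above its underside.
- tube_1: 15 ml sample tube with blue cap, lying; 18 mm thick (collides as a 16 x 118 x 17 mm box, so it does not roll), 118 mm long along its y, CAP AT -y; origin under its middle; 20 g. May be absent (None).
- tube_1_cap (a point): Cap end of tube_1's axis: 55 mm from its middle along the tube's -y, 8.5 mm above its underside.
- tube_2: 15 ml sample tube with blue cap, lying; 18 mm thick (collides as a 16 x 118 x 17 mm box, so it does not roll), 118 mm long along its y, CAP AT -y; origin under its middle; 20 g. May be absent (None).
- tube_2_cap (a point): Cap end of tube_2's axis: 55 mm from its middle along the tube's -y, 8.5 mm above its underside.
- tube_3: 15 ml sample tube with blue cap, lying; 18 mm thick (collides as a 16 x 118 x 17 mm box, so it does not roll), 118 mm long along its y, CAP AT -y; origin under its middle; 20 g. May be absent (None).
- tube_3_cap (a point): Cap end of tube_3's axis: 55 mm from its middle along the tube's -y, 8.5 mm above its underside.
- amber_bottle: Bystander, leave alone: amber round bottle, black cap, 56 mm dia, 118 tall; origin centre of underside.
- beaker: Bystander, leave alone: glass beaker, 54 mm dia, 70 tall; origin centre of underside.
- black_marker: Bystander, leave alone: black pen, 135 mm long; origin centre of underside.
- pink_dish: Bystander, leave alone: round dish with pink contents, 59 mm dia, 13 tall; origin centre of underside.
- timer: Bystander, leave alone: white timer with coloured keys, 62x66x20 mm; origin centre of underside.
There are look-alikes about, which are no part of the job. Leave any turquoise look-alike of the tube_0 alone.

How it is judged (in metres and radians):
On the way, in this order (a step that is already met when the one before it is completed fails the run):
1. both boxes stand right way up on the blue mat (x of foil_box in the frame of mat between -0.09 and 0.09 m and y of foil_box in the frame of mat between -0.11 and 0.11 m and height (world z) of each of foil_box, slide_box below 0.06 m and angle between each of foil_box, slide_box's own z axis and vertical below 0.15 rad and linear speed of each of foil_box, slide_box below 0.02 m/s and x of slide_box in the frame of mat between -0.09 and 0.09 m and y of slide_box in the frame of mat between -0.11 and 0.11 m), for 0.2 s.
2. every tube lies in a compartment of its own, cap to the blue end (((distance between tube_0_cap and slot_0 below 0.012 m and y of tube_0 in the frame of slot_0 above 0.03 m) or (distance between tube_0_cap and slot_1 below 0.012 m and y of tube_0 in the frame of slot_1 above 0.03 m) or (distance between tube_0_cap and slot_2 below 0.012 m and y of tube_0 in the frame of slot_2 above 0.03 m) or (distance between tube_0_cap and slot_3 below 0.012 m and y of tube_0 in the frame of slot_3 above 0.03 m)) and angle between the y axis of each of tube_0, tube_1, tube_2, tube_3 and the y axis of holder, either way round below 0.1 rad and linear speed of each of tube_0, tube_1, tube_2, tube_3 below 0.02 m/s and ((distance between tube_1_cap and slot_0 below 0.012 m and y of tube_1 in the frame of slot_0 above 0.03 m) or (distance between tube_1_cap and slot_1 below 0.012 m and y of tube_1 in the frame of slot_1 above 0.03 m) or (distance between tube_1_cap and slot_2 below 0.012 m and y of tube_1 in the frame of slot_2 above 0.03 m) or (distance between tube_1_cap and slot_3 below 0.012 m and y of tube_1 in the frame of slot_3 above 0.03 m)) and ((distance between tube_2_cap and slot_0 below 0.012 m and y of tube_2 in the frame of slot_0 above 0.03 m) or (distance between tube_2_cap and slot_1 below 0.012 m and y of tube_2 in the frame of slot_1 above 0.03 m) or (distance between tube_2_cap and slot_2 below 0.012 m and y of tube_2 in the frame of slot_2 above 0.03 m) or (distance between tube_2_cap and slot_3 below 0.012 m and y of tube_2 in the frame of slot_3 above 0.03 m)) and ((distance between tube_3_cap and slot_0 below 0.012 m and y of tube_3 in the frame of slot_0 above 0.03 m) or (distance between tube_3_cap and slot_1 below 0.012 m and y of tube_3 in the frame of slot_1 above 0.03 m) or (distance between tube_3_cap and slot_2 below 0.012 m and y of tube_3 in the frame of slot_2 above 0.03 m) or (distance between tube_3_cap and slot_3 below 0.012 m and y of tube_3 in the frame of slot_3 above 0.03 m))), for 0.2 s.
3. the cover has been wound home (value of joint cover above 0.042 m), for 0.2 s.
At the end, for the whole second after the job is handed in: Both boxes rest right way up, centres over the mat (one may stand on the other); each tube present rests in its own compartment, cap within 12 mm of its point and 0.1 rad of its direction, cap to the blue end; the cover is within 2 mm of its stop (at least 42 of 44 mm) (all of step 1 and all of step 2 and value of joint cover above 0.042 m and contact force between the fingers and foil_box below 0.1 N and contact force between the fingers and slide_box below 0.1 N); the robot touches nothing.
It fails at once if the amber_bottle is shoved more than 40 mm or knocked over (distance of amber_bottle from where it was at the start of the episode above 0.04 m or angle between amber_bottle's own z axis and vertical above 0.6 rad).
It fails at once if the beaker is shoved more than 40 mm or knocked over (distance of beaker from where it was at the start of the episode above 0.04 m or angle between beaker's own z axis and vertical above 0.6 rad).
It fails at once if the black_marker is shoved more than 40 mm or knocked over (distance of black_marker from where it was at the start of the episode above 0.04 m).
It fails at once if the pink_dish is shoved more than 40 mm or knocked over (distance of pink_dish from where it was at the start of the episode above 0.04 m or angle between pink_dish's own z axis and vertical above 0.6 rad).
It fails at once if the timer is shoved more than 40 mm or knocked over (distance of timer from where it was at the start of the episode above 0.04 m or angle between timer's own z axis and vertical above 0.6 rad).
Of tube_0, tube_1, tube_2, tube_3 only 3 to 4 are there at a start; the rules pass over those that are not, and their reading is None.
At some moment in a run one of tube_0, tube_1, tube_2, tube_3 may be knocked a few centimetres aside while the robot is not near it.
Once in a run the grip may slacken for a moment while it holds something.
It also fails if it takes over 210 s, if anything falls off the work surface, if the arm or the gripper's body presses on something with over 40 N, if the wrist force passes 120 N, or if a joint passes its speed limit or range.

## Working session

There is one attempt and no reset: what is moved stays moved. The work goes in short steps, Python scripts to look and compute and a shell command to move; the robot and the scene stay as the last step left them, time stands still between calls to the robot, and variables do not carry over. Pictures are saved under pics/ and viewed, at most 18 in all, crops included, and the job is handed in when it is done.

```bash
ls; mkdir -p pics; python3 - <<'E'
from rig import r,cams
import cv2
for n in("scene","top"):
    f=cams.grab_frame(n); cv2.imwrite(f"pics/{n}0.png",f["image"][:,:,::-1]); print(n,f["fx"],f["cx"],f["cy"],f["position"],f["orientation"])
print(r.sense(),r.finger_overhang)
E
```

```text
pics
scene 482.9009568856454 322.7173350215888 251.67670987850977 [  84.57943832 -632.60094085  594.64942033] [-2.10001066  0.02317448 -0.6327212 ]
top 538.4831892577591 316.5110867395156 244.4494057710973 [ 429.57990468   82.50322245 1223.12092085] [-3.02268215 -0.00744664 -1.54723662]
{'clock': 0.1, 'qpos': array([ 1.22357863e+00,  3.53592151e-01,  1.63404451e+00,  2.39615957e-05,
        1.15519837e+00, -2.39867425e-03]), 'qvel': array([-0.00019589, -0.00133834, -0.00127554,  0.00217986, -0.00046672,
       -0.00030932]), 'joint_efforts': array([ 1.50414835e-03, -6.06356907e+01, -3.42821574e+01,  1.46243187e-04,
        4.11115630e-03,  8.33550104e-06]), 'eef_pos': array([211.12460092, 587.84164175, 249.634983  ]), 'tcp_rot': array([-3.14035033e+00, -2.48898257e-05,  2.79676392e+00]), 'contact_force': array([-0.28927052,  0.23285232,  0.8858461 ]), 'wrist_torque': array([ 0.02438707, -0.02163651, -0.04424939]), 'grasp_force': 0.0, 'opening': 1.0005612849165668} 19.0
```

View pics/top0.png

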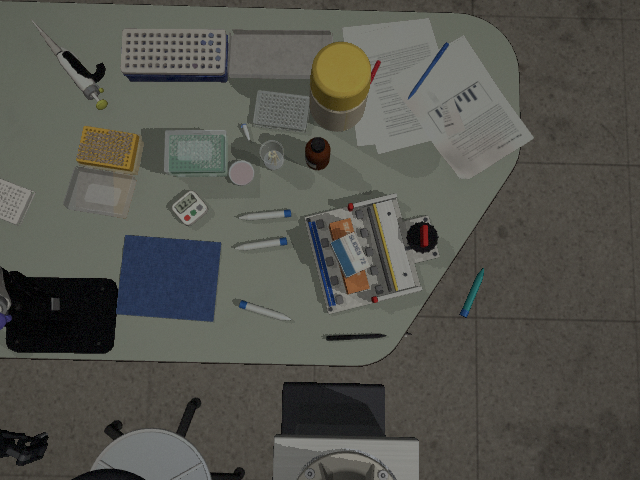

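View pics/scene0.png

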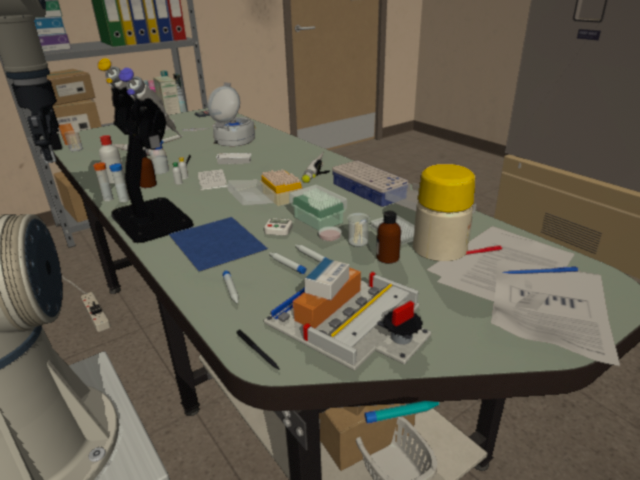

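The top view shows three blue-capped tubes at (265,214), (262,243) and (265,311). The holder is at (363,253) with the boxes on it, the mat is at (170,278) and the wheel at (423,237). Things that could be mistaken for a tube: the turquoise tube at (472,292), which is on the floor, the blue pen at (428,70) and the black marker at (355,337). None of these three fits a white tube with a blue cap.

```bash
cat > h.py <<'E'
import numpy as np, cv2
from scipy.spatial.transform import Rotation as R
from rig import r,cams
def rot(o): return R.from_euler('xyz',o).as_matrix()
def ray(f,uv,z):
    uv=np.atleast_2d(np.float64(uv)); d=np.c_[(uv[:,0]-f["cx"])/f["fx"],(uv[:,1]-f["cy"])/f["fy"],np.ones(len(uv))]@rot(f["orientation"]).T
    p=np.array(f["position"]); return (p+d*((z-p[2])/d[:,2])[:,None])[:,:2]
def blobs(f,lo,hi,amin=15,box=None):
    h=cv2.cvtColor(f["image"],cv2.COLOR_RGB2HSV); m=cv2.inRange(h,np.array(lo),np.array(hi))
    if box is not None:
        k=np.zeros_like(m); a,b,c,d=box; k[b:d,a:c]=1; m*=k
    cs,_=cv2.findContours(m,cv2.RETR_EXTERNAL,cv2.CHAIN_APPROX_NONE)
    return [c for c in cs if cv2.contourArea(c)>=amin]
def rel(p_mm,yaw,down=True):
    """world target TCP pos(mm), yaw (tool down: R=Rz(yaw)Rx(pi)) -> shift in m and rotvec in tool axes"""
    s=r.sense(); M=rot(s["tcp_rot"]); d=M.T@(np.array(p_mm)-s["eef_pos"])/1000
    best=None
    T=R.from_euler('xyz',[np.pi,0,yaw]).as_matrix()
    return np.round(d,4),np.round(R.from_matrix(M.T@T).as_rotvec(),3)
E
python3 - <<'E'
from h import *
f=cams.grab_frame("top")
def show(name,cs,z):
    for c in cs:
        (c0,(w,h),a)=cv2.minAreaRect(c); M=cv2.moments(c); u=[M["m10"]/M["m00"],M["m01"]/M["m00"]]
        bp=ray(f,cv2.boxPoints(((c0),(w,h),a)),z)
        print(name,np.round(u,1),np.round(ray(f,u,z)[0],1),"sides",np.round([np.linalg.norm(bp[1]-bp[0]),np.linalg.norm(bp[2]-bp[1])],0),"corners",np.round(bp).astype(int).tolist())
show("redlo",blobs(f,(0,150,100),(6,255,255),8,(300,180,450,320)),44)
show("orange",blobs(f,(7,120,80),(20,255,255),30,(300,180,450,320)),48+10)
show("yellow",blobs(f,(21,120,80),(35,255,255),10,(300,180,450,320)),42)
show("black",blobs(f,(0,0,0),(180,255,45),100,(395,210,450,270)),50)
show("cap",blobs(f,(98,120,60),(125,255,255),8,(225,190,305,330)),9)
show("tube",blobs(f,(0,0,165),(180,60,255),20,(225,190,305,330)),12)
show("mat",blobs(f,(100,80,30),(125,255,255),2000,(100,200,240,340)),3)
show("blueH",blobs(f,(98,120,40),(125,255,255),8,(300,180,450,320)),30)
cv2.imwrite("pics/t1.png",cv2.resize(f["image"][185:335,225:445,::-1],None,fx=3.6,fy=3.6,interpolation=2))
E
```

```text
redlo [375.3 299.3] [453.3 -54. ] sides [ 7. 11.] corners [[458, -51], [458, -58], [448, -58], [447, -51]]
redlo [425.5 235.1] [ 597.3 -163.6] sides [ 7. 45.] corners [[620, -160], [620, -167], [575, -167], [575, -160]]
redlo [350.7 205.6] [659.6   3.1] sides [ 7. 11.] corners [[665, 7], [665, 0], [654, 0], [654, 7]]
orange [356.5 282.5] [488.3 -11.3] sides [47. 41.] corners [[503, 18], [517, -27], [477, -38], [464, 6]]
orange [339.7 228.2] [605.9  27.3] sides [47. 37.] corners [[617, 51], [630, 6], [595, -4], [582, 40]]
yellow [385.1 247.3] [568.3 -74.6] sides [  5. 197.] corners [[664, -45], [666, -50], [476, -103], [474, -98]]
black [421.6 237.1] [ 591.8 -153.9] sides [67. 70.] corners [[566, -114], [631, -127], [619, -195], [554, -182]]
cap [242.6 304.3] [435.9 239.1] sides [15. 14.] corners [[431, 248], [446, 244], [441, 230], [427, 235]]
cap [283. 241.] [580.8 153.3] sides [16. 14.] corners [[574, 160], [590, 160], [590, 147], [574, 146]]
cap [287.1 212.9] [645.7 145.9] sides [14. 14.] corners [[652, 153], [653, 139], [639, 139], [638, 153]]
mat [168.4 277.9] [491.3 409.9] sides [180. 226.] corners [[409, 523], [588, 521], [576, 296], [396, 302]]
blueH [342.5 257.3] [544.9  18.5] sides [19. 82.] corners [[578, 45], [586, 28], [513, -8], [504, 9]]
blueH [323.4 263.9] [529.2  60.6] sides [  7. 190.] corners [[622, 89], [624, 83], [441, 33], [440, 39]]
blueH [319.3 263.4] [530.   69.8] sides [  5. 191.] corners [[622, 98], [624, 93], [439, 43], [438, 47]]
```

View pics/t1.png

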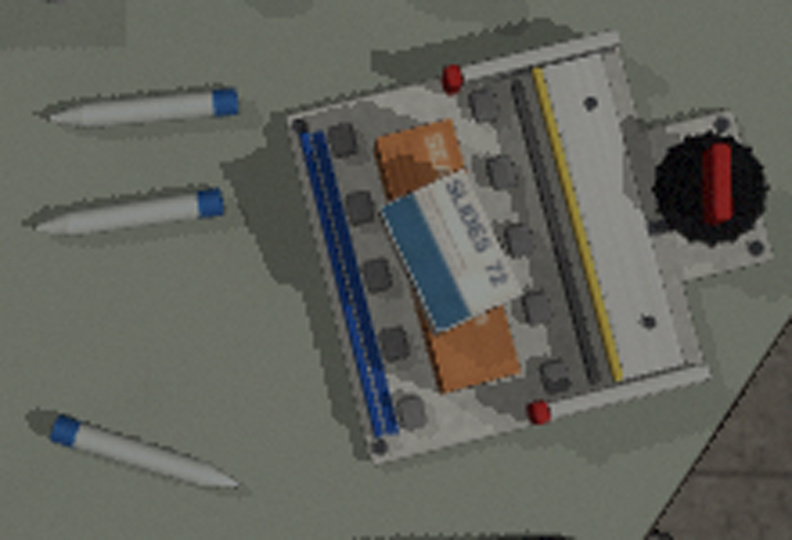

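```bash
cat >> h.py <<'E'
ho=np.array([548.5,3.2]); ha=np.radians(-164.5)
def go(x,y,z,yawdeg):
    """print shift+turn to reach; picks the half turn (gripper symmetric) that is smaller"""
    for k in (0,180,-180):
        d,w=rel((x,y,z),np.radians(yawdeg+k))
        if np.linalg.norm(w)<=np.pi/2+.01: print("go",[x,y,z,round(yawdeg+k,1)],"d",d,"w",w)
E
python3 - <<'E'
from h import *
f=cams.grab_frame("top")
p=np.array([[380,212],[463,170],[525,290],[440,332]])/3.6+[225,185]
w=ray(f,p,92); print(w.round(),w.mean(0).round(1),[np.linalg.norm(w[i]-w[i-1]).round() for i in range(4)])
v=(w[2]-w[1]+w[3]-w[0]); a=np.degrees(np.arctan2(v[1],v[0])); print("long axis deg",a)
c=w.mean(0)
# tool x along long axis -> yaw=a
go(c[0],c[1],200,a)
s=r.sense();print(s["qpos"].round(2))
E
```

```text
[[567.  48.]
 [593.  -1.]
 [523. -38.]
 [497.  11.]] [544.9   4.9] [np.float64(79.0), np.float64(55.0), np.float64(79.0), np.float64(56.0)]
long axis deg -152.13855116669276
go [np.float64(544.9437095731324), np.float64(4.907668141536464), 200, np.float64(-152.1)] d [-0.5112 -0.4358  0.0502] w [-0.001 -0.    -0.831]
[ 1.22  0.35  1.63  0.    1.16 -0.  ]
```

```bash
python3 -m crank '[[-0.0845,-0.235,0,0,0,0,0],[-0.0845,-0.235,0,0,0,0,0],[-0.0845,-0.235,0,0,0,0,0],[-0.0845,-0.235,0,0,0,0,0],[-0.0845,-0.235,0,0,0,0,0]]' 40
python3 -m crank '[[-0.1,-0.1,0,0,0,-0.4,0.2],[-0.2,-0.15,0,0,0,-0.831,0.2],[-0.3,-0.15,0,0,0,-0.831,0.2],[-0.3,-0.15,0,0,0,-0.831,0.2],[-0.3,-0.15,0,0,0,-0.831,0.2]]'
python3 - <<'E'
from h import *
go(544.9,4.9,200,-152.1)
E
```

```text
clock: 0.7
eef_pos: [210.9, 336.5, 250.0]
tcp_rot: [-3.141, 0.0, 2.797]
contact_force: [1.1, 0.1, -0.8]
opening: 1.003
grasp_force: 0.0
clock: 1.2
eef_pos: [341.6, 189.4, 250.7]
tcp_rot: [3.141, 0.001, -2.884]
contact_force: [0.5, 0.2, -0.0]
opening: 0.802
grasp_force: 0.0
go [544.9, 4.9, 200, -152.1] d [-0.1496 -0.2301  0.0507] w [ 0.     0.001 -0.23 ]
```

```bash
python3 -m crank '[[-0.15,-0.23,0.05,0,0,-0.23,0.15],[-0.15,-0.23,0.05,0,0,-0.23,0.15],[-0.15,-0.23,0.05,0,0,-0.23,0.15],[-0.15,-0.23,0.05,0,0,-0.23,0.15],[-0.15,-0.23,0.05,0,0,-0.23,0.15]]'
python3 -m crank '[[0,0,0,0,0,0,0.15],[0,0,0,0,0,0,0.15],[0,0,0,0,0,0,0.15]]'
python3 - <<'E'
from h import *
go(544.9,4.9,82,-152.1)
f=cams.grab_frame("wrist"); cv2.imwrite("pics/w1.png",f["image"][:,:,::-1]); print(f["position"],f["orientation"],f["fx"])
E
```

```text
clock: 1.7
eef_pos: [517.3, 28.6, 206.7]
tcp_rot: [3.142, 0.0, -2.66]
contact_force: [0.2, 0.8, -0.1]
opening: 0.852
grasp_force: 0.0
clock: 2.0
eef_pos: [515.3, 30.7, 207.0]
tcp_rot: [3.141, -0.001, -2.659]
contact_force: [-0.2, 0.9, -0.3]
opening: 0.85
grasp_force: 0.0
go [544.9, 4.9, 82, -152.1] d [-0.0144 -0.0367  0.125 ] w [ 0.001 -0.001 -0.005]
[457.68659336  -0.80099625 330.70988268] [ 2.87695877e+00 -1.45704396e-03  2.05414707e+00] 334.98111625195554
```

View pics/w1.png

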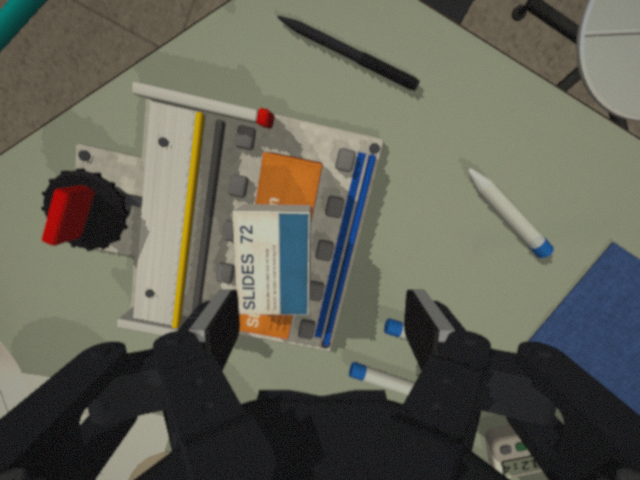

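The wrist view shows the white box top with corners about (236,209), (311,207), (307,314) and (235,317), and the carton under it. The tubes are at (510,212), (395,328) and (375,375).

```bash
python3 - <<'E'
from h import *
f=cams.grab_frame("wrist")
w=ray(f,[[236,209],[311,207],[307,314],[235,317]],92); print(w.round(),w.mean(0).round(1))
for c in blobs(f,(0,150,100),(6,255,255),30,(230,90,300,140)): print("stop",ray(f,c.reshape(-1,2).mean(0),40))
E
python3 -m crank '[[-0.014,-0.037,0.06,0,0,0,0.15],[-0.014,-0.037,0.06,0,0,0,0.15],[-0.014,-0.037,0.09,0,0,0,0.15],[-0.014,-0.037,0.09,0,0,0,0.15],[-0.014,-0.037,0.09,0,0,0,0.15]]'
python3 - <<'E'
from h import *
go(544.9,4.9,82,-152.1)
E
```

```text
[[521. -36.]
 [495.  11.]
 [571.  47.]
 [600.  -2.]] [546.9   4.8]
stop [[455.20383908 -56.01645104]]
clock: 2.6
eef_pos: [545.0, 4.8, 117.6]
tcp_rot: [3.141, -0.001, -2.658]
contact_force: [0.6, -0.1, 0.0]
opening: 0.852
grasp_force: 0.0
go [544.9, 4.9, 82, -152.1] d [0.     0.0001 0.0356] w [ 0.001 -0.001 -0.004]
```

```bash
python3 -m crank '[[0,0,0.0355,0,0,0,0.15],[0,0,0.0355,0,0,0,0.15],[0,0,0.0355,0,0,0,0.7],[0,0,0.0355,0,0,0,0.7],[0,0,0.0355,0,0,0,0.7]]' 30
python3 -m crank '[[0,0,0,0,0,0,0.7],[0,0,-0.03,0,0,0,0.7],[0,0,-0.07,0,0,0,0.7],[0,0,-0.11,0,0,0,0.7],[0,0,-0.11,0,0,0,0.7]]'
python3 - <<'E'
from h import *
go(535,410,190,-90)
E
```

```text
clock: 3.1
eef_pos: [546.5, 4.3, 83.4]
tcp_rot: [-3.141, 0.002, -2.659]
contact_force: [-1.4, 0.4, 7.2]
opening: 0.65
grasp_force: 33.2
clock: 3.6
eef_pos: [549.0, 4.1, 197.7]
tcp_rot: [-3.137, 0.009, -2.659]
contact_force: [0.9, 0.4, -1.5]
opening: 0.653
grasp_force: 33.3
go [535, 410, 190, -90] d [-0.1758  0.3662  0.0075] w [-0.009  0.005 -1.089]
```

```bash
python3 -m crank '[[-0.02,0.03,0,0,0,-0.1,0.7],[-0.04,0.07,0,0,0,-0.22,0.7],[-0.06,0.11,0,0,0,-0.34,0.7],[-0.075,0.15,0,0,0,-0.46,0.7],[-0.09,0.19,0,0,0,-0.58,0.7]]'
python3 - <<'E'
from h import *
go(535,410,190,-90)
E
```

```text
clock: 4.1
eef_pos: [536.6, 215.6, 191.3]
tcp_rot: [3.141, -0.0, -2.075]
contact_force: [0.6, -0.8, -1.5]
opening: 0.651
grasp_force: 33.3
go [535, 410, 190, -90] d [-0.1694  0.0952  0.0012] w [ 0.    -0.    -0.504]
```

```bash
python3 -m crank '[[-0.04,0.02,0,0,0,-0.13,0.7],[-0.08,0.045,0,0,0,-0.26,0.7],[-0.12,0.07,0,0,0,-0.38,0.7],[-0.155,0.085,0,0,0,-0.504,0.7],[-0.166,0.093,0,0,0,-0.504,0.7]]'
python3 -m crank '[[0,0,0.03,0,0,0,0.7],[0,0,0.07,0,0,0,0.7],[0,0,0.10,0,0,0,0.7],[0,0,0.12,0,0,0,0.7],[0,0,0.12,0,0,0,0.7]]'
python3 - <<'E'
from h import *
go(535,410,28,-90)
E
```

```text
clock: 4.6
eef_pos: [536.6, 407.9, 191.1]
tcp_rot: [-3.141, 0.001, -1.57]
contact_force: [0.7, 0.2, -2.1]
opening: 0.646
grasp_force: 33.2
clock: 5.1
eef_pos: [534.7, 402.1, 68.0]
tcp_rot: [3.136, -0.004, -1.577]
contact_force: [-0.1, -0.1, -3.0]
opening: 0.654
grasp_force: 33.2
go [535, 410, 28, -90] d [-0.008  -0.0005  0.0399] w [ 0.005 -0.004 -0.006]
```

```bash
python3 -m crank '[[0,0,0.02,0,0,0,0.7],[0,0,0.03,0,0,0,0.7],[0,0,0.036,0,0,0,0.7],[0,0,0.039,0,0,0,0.7],[0,0,0.039,0,0,0,0.7]]'
python3 -m crank '[[0,0,0,0,0,0,0.15],[0,0,0,0,0,0,0.15],[0,0,0,0,0,0,0.15],[0,0,-0.05,0,0,0,0.15],[0,0,-0.1,0,0,0,0.15]]'
python3 -m crank '[[0,0,-0.05,0,0,0,0.15],[0,0,-0.08,0,0,0,0.15]]'
python3 - <<'E'
from h import *
e=ho; ex=np.degrees(ha)
go(547,6.2,200,ex)
f=cams.grab_frame("wrist"); cv2.imwrite("pics/w2.png",f["image"][:,:,::-1])
E
```

```text
clock: 5.6
eef_pos: [537.0, 404.5, 32.9]
tcp_rot: [-3.141, 0.0, -1.576]
contact_force: [-0.6, 0.4, -2.5]
opening: 0.647
grasp_force: 33.2
clock: 6.1
eef_pos: [535.9, 403.7, 132.4]
tcp_rot: [3.139, -0.002, -1.575]
contact_force: [0.2, 1.0, -0.2]
opening: 0.848
grasp_force: 0.0
clock: 6.3
eef_pos: [538.0, 405.3, 217.5]
tcp_rot: [-3.137, 0.003, -1.575]
contact_force: [0.5, -0.5, -0.1]
opening: 0.851
grasp_force: 0.0
go [547, 6.2, 200, np.float64(-164.5)] d [ 0.3991 -0.0108  0.0163] w [-0.002  0.005  1.296]
```

View pics/w2.png

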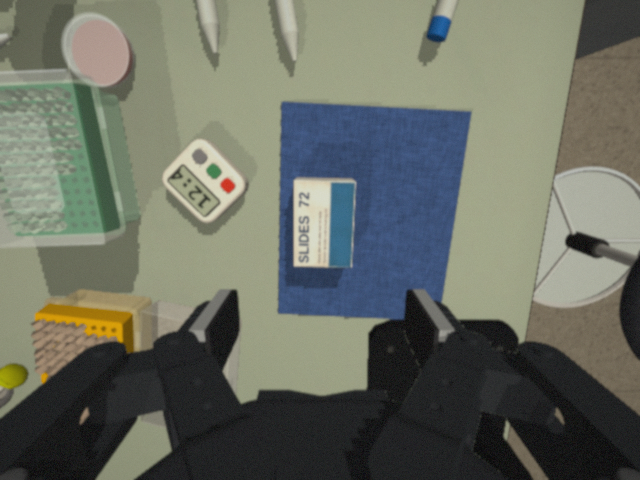

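The white box stands upright on the mat at (324,222), with free mat to its right. Next is the carton.

```bash
python3 -m crank '[[0.05,0,0,0,0,0.15,0.15],[0.1,0,0,0,0,0.3,0.15],[0.15,0,0,0,0,0.45,0.15],[0.2,-0.005,0,0,0,0.6,0.15],[0.25,-0.005,0,0,0,0.75,0.15]]'
python3 - <<'E'
from h import *
go(547,6.2,200,-164.5)
E
```

```text
clock: 6.85
eef_pos: [540.8, 152.9, 212.9]
tcp_rot: [-3.141, 0.001, -2.331]
contact_force: [1.3, -0.1, -0.2]
opening: 0.85
grasp_force: 0.0
go [547, 6.2, 200, -164.5] d [ 0.1021 -0.1056  0.0129] w [-0.     0.001  0.54 ]
```

```bash
python3 -m crank '[[0.1,-0.104,0.013,0,0,0.54,0.25],[0.1,-0.104,0.013,0,0,0.54,0.25],[0.1,-0.104,0.013,0,0,0.54,0.25],[0.1,-0.104,0.013,0,0,0.54,0.25],[0.1,-0.104,0.013,0,0,0.54,0.25]]'
python3 -m crank '[[0,0,0.04,0,0,0,0.25],[0,0,0.08,0,0,0,0.25],[0,0,0.1,0,0,0,0.25],[0,0,0.1,0,0,0,0.25],[0,0,0.1,0,0,0,0.25]]'
python3 - <<'E'
from h import *
go(547,6.2,46,-164.5)
f=cams.grab_frame("top")
for c in blobs(f,(5,120,80),(20,255,255),30,(300,180,450,320)):
    b=cv2.boxPoints(cv2.minAreaRect(c)); w=ray(f,b,58); print(w.round(),w.mean(0))
E
```

```text
clock: 7.35
eef_pos: [547.9, 9.2, 199.6]
tcp_rot: [3.142, 0.0, -2.869]
contact_force: [0.2, 0.9, 0.2]
opening: 0.751
grasp_force: 0.0
clock: 7.85
eef_pos: [548.2, 11.4, 100.0]
tcp_rot: [3.141, -0.0, -2.863]
contact_force: [0.4, -0.8, 0.8]
opening: 0.75
grasp_force: 0.0
go [547, 6.2, 46, -164.5] d [ 0.0026 -0.0046  0.054 ] w [ 0.    -0.     0.008]
[[528.  23.]
 [532. -31.]
 [486. -34.]
 [482.  20.]] [506.54447868  -5.59734408]
```

```bash
python3 -m crank '[[0.002,-0.0045,0.03,0,0,0.008,0.25],[0.002,-0.0045,0.054,0,0,0.008,0.25],[0.002,-0.0045,0.054,0,0,0.008,0.25],[0.002,-0.0045,0.054,0,0,0.008,0.8],[0.002,-0.0045,0.054,0,0,0.008,0.8]]' 45
python3 -m crank '[[0,0,0,0,0,0,0.8],[0,0,0,0,0,0,0.8],[0,0,-0.03,0,0,0,0.8],[0,0,-0.07,0,0,0,0.8],[0,0,-0.11,0,0,0,0.8]]'
python3 -m crank '[[0,0,-0.03,0,0,0,0.8],[0,0,-0.03,0,0,0,0.8]]'
python3 - <<'E'
from h import *
go(445,395,190,-90)
E
```

```text
clock: 8.4
eef_pos: [548.7, 5.8, 47.6]
tcp_rot: [-3.141, 0.003, -2.873]
contact_force: [0.1, -0.6, -2.2]
opening: 0.554
grasp_force: 47.1
clock: 8.9
eef_pos: [546.9, 5.7, 157.2]
tcp_rot: [3.141, -0.0, -2.873]
contact_force: [1.1, 0.3, -1.8]
opening: 0.55
grasp_force: 47.3
clock: 9.1
eef_pos: [550.0, 5.7, 190.7]
tcp_rot: [-3.139, 0.008, -2.873]
contact_force: [0.8, -0.4, -3.0]
opening: 0.552
grasp_force: 47.6
go [445, 395, 190, -90] d [-1.900e-03  4.032e-01 -1.000e-04] w [-0.007  0.006 -1.302]
```

```bash
python3 -m crank '[[0,0.03,0,0,0,-0.1,0.8],[0,0.07,0,0,0,-0.23,0.8],[0,0.11,0,0,0,-0.36,0.8],[0,0.15,0,0,0,-0.49,0.8],[0,0.19,0,0,0,-0.62,0.8]]'
python3 - <<'E'
from h import *
go(445,395,190,-90)
E
```

```text
clock: 9.6
eef_pos: [495.8, 190.1, 184.9]
tcp_rot: [3.141, -0.001, -2.248]
contact_force: [0.4, -0.0, -2.2]
opening: 0.555
grasp_force: 47.4
go [445, 395, 190, -90] d [-0.1278  0.168  -0.0051] w [ 0.001 -0.001 -0.677]
```

```bash
python3 -m crank '[[-0.025,0.035,0,0,0,-0.13,0.8],[-0.05,0.07,0,0,0,-0.27,0.8],[-0.08,0.105,0,0,0,-0.41,0.8],[-0.105,0.14,0,0,0,-0.54,0.8],[-0.124,0.164,0,0,0,-0.677,0.8]]'
python3 -m crank '[[0,0,0.03,0,0,0,0.8],[0,0,0.07,0,0,0,0.8],[0,0,0.10,0,0,0,0.8],[0,0,0.12,0,0,0,0.8],[0,0,0.12,0,0,0,0.8]]'
python3 - <<'E'
from h import *
go(445,395,40,-90)
f=cams.grab_frame("wrist"); cv2.imwrite("pics/w3.png",f["image"][:,:,::-1])
E
```

```text
clock: 10.1
eef_pos: [446.4, 390.8, 184.7]
tcp_rot: [3.141, -0.0, -1.57]
contact_force: [0.0, -0.1, -2.2]
opening: 0.552
grasp_force: 47.4
clock: 10.6
eef_pos: [445.6, 386.7, 62.0]
tcp_rot: [3.137, -0.004, -1.576]
contact_force: [-0.8, 0.1, -1.4]
opening: 0.557
grasp_force: 47.4
go [445, 395, 40, -90] d [-0.0084  0.0006  0.022 ] w [ 0.005 -0.004 -0.005]
```

View pics/w3.png

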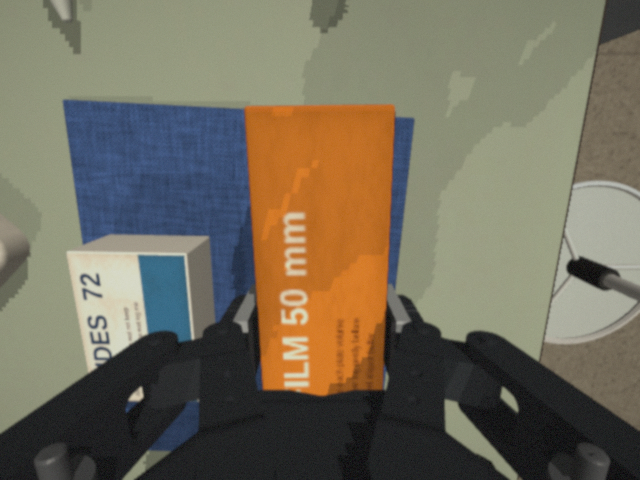

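The carton hangs level over the free half of the mat, spanning x 248–395 px. I'll set it down.

```bash
python3 -m crank '[[-0.006,0,0.01,0,0,0,0.8],[-0.006,0,0.017,0,0,0,0.8],[-0.006,0,0.021,0,0,0,0.8],[-0.006,0,0.022,0,0,0,0.8],[-0.006,0,0.022,0,0,0,0.8]]'
python3 -m crank '[[0,0,0,0,0,0,0.3],[0,0,0,0,0,0,0.3],[0,0,0,0,0,0,0.3],[0,0,-0.05,0,0,0,0.3],[0,0,-0.1,0,0,0,0.3]]'
python3 -m crank '[[0,0,-0.05,0,0,0,0.3],[0,0,-0.1,0,0,0,0.3],[0.05,0,-0.1,0,0,0,0.3],[0.1,0,-0.1,0,0,0,0.3],[0.1,0,-0.1,0,0,0,0.3]]'
python3 - <<'E'
from h import *
f=cams.grab_frame("top")
cv2.imwrite("pics/t2.png",cv2.resize(f["image"][185:335,100:445,::-1],None,fx=2.3,fy=2.3,interpolation=2))
caps=[cv2.minAreaRect(c)[0] for c in blobs(f,(98,120,60),(125,255,255),8,(225,190,305,330))]
print("caps",[(ray(f,u,9)[0]).round(1) for u in caps])
h=cv2.cvtColor(f["image"],cv2.COLOR_RGB2HSV)
for c in blobs(f,(0,0,150),(180,45,255),60,(225,190,305,330)):
    w=ray(f,c.reshape(-1,2),9).astype(np.float32); m=cv2.minAreaRect(w); v=cv2.fitLine(w,cv2.DIST_L2,0,.01,.01).ravel()
    print("body",np.round(m[0],1),np.round(m[1],1),"axis deg",np.degrees(np.arctan2(v[1],v[0])))
E
```

```text
clock: 11.15
eef_pos: [448.0, 394.5, 43.7]
tcp_rot: [-3.142, 0.0, -1.576]
contact_force: [0.7, 0.3, -2.0]
opening: 0.554
grasp_force: 52.4
clock: 11.65
eef_pos: [447.0, 393.7, 143.4]
tcp_rot: [3.139, -0.002, -1.576]
contact_force: [1.0, 1.4, 0.3]
opening: 0.701
grasp_force: 0.0
clock: 12.15
eef_pos: [446.6, 290.0, 244.1]
tcp_rot: [3.141, -0.002, -1.579]
contact_force: [-0.5, 0.1, -0.0]
opening: 0.698
grasp_force: 0.0
caps [array([436.1, 239.1]), array([582. , 153.2]), array([645.5, 146. ])]
```

View pics/t2.png

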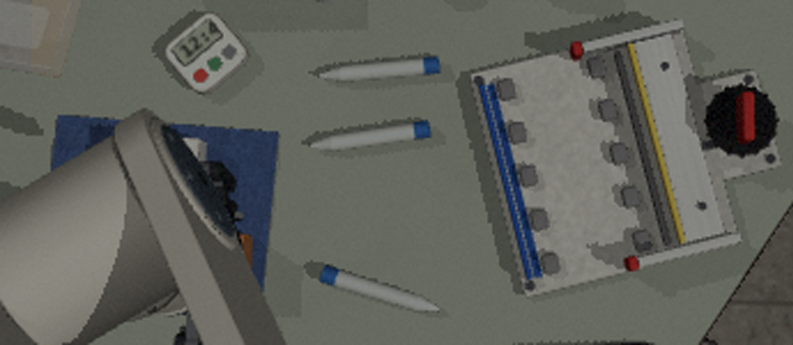

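All three tubes are unmoved and the holder is clear. The crop shows tube A from tip (318,74) to cap (440,65), B from (308,146) to (430,129), and C from cap (320,273) to tip (438,310).

```bash
python3 - <<'E'
from h import *
f=cams.grab_frame("top")
for n,a,b in(("A",(440,65),(316,74)),("B",(430,129),(307,146)),("C",(320,273),(440,311))):
    w=ray(f,np.array([a,b])/2.3+[100,185],9); v=w[1]-w[0]
    print(n,w.round(),"mid",w.mean(0).round(1),"len",np.linalg.norm(v).round(1),"cap->tip deg",np.degrees(np.arctan2(v[1],v[0])).round(1))
print(r.sense()["qpos"].round(2))
go(470,190,200,-108)
E
```

```text
A [[645. 136.]
 [633. 259.]] mid [639.1 197.5] len 123.3 cap->tip deg 95.6
B [[581. 144.]
 [561. 265.]] mid [570.9 204.5] len 122.2 cap->tip deg 99.3
C [[437. 247.]
 [403. 129.]] mid [420.1 188. ] len 122.6 cap->tip deg -106.0
[ 0.58  0.22  1.83  0.    1.09 -2.56]
go [470, 190, 200, -108] d [ 0.1037 -0.0231  0.0442] w [-0.001  0.001  0.307]
```

```bash
python3 -m crank '[[0.03,0.005,0.01,0,0,0.15,0.47],[0.06,0.01,0.03,0,0,0.3,0.47],[0.08,0.02,0.05,0,0,0.45,0.47],[0.1,0.026,0.06,0,0,0.6,0.47],[0.102,0.026,0.06,0,0,0.74,0.47]]' 25
for i in 1 2 3; do python3 -m crank '[[0,0,0,0,0,0.15,0.47],[0,0,0,0,0,0.3,0.47],[0,0,0,0,0,0.45,0.47],[0,0,0,0,0,0.6,0.47],[0,0,0,0,0,0.74,0.47]]' | head -3; done
python3 - <<'E'
from h import *
go(420,188,80,74)
print(r.sense()["qpos"].round(2))
E
```

```text
clock: 12.75
eef_pos: [419.1, 191.6, 181.9]
tcp_rot: [3.14, -0.004, -2.323]
contact_force: [0.3, 0.2, 0.7]
opening: 0.529
grasp_force: 0.0
clock: 13.25
eef_pos: [421.3, 193.9, 183.6]
tcp_rot: [3.141, 0.0, -3.062]
clock: 13.75
eef_pos: [421.3, 193.9, 183.6]
tcp_rot: [3.141, 0.0, 2.482]
clock: 14.25
eef_pos: [421.3, 193.9, 183.6]
tcp_rot: [3.141, -0.0, 1.742]
go [420, 188, 80, 74] d [-0.0057 -0.0023  0.1036] w [ 0.   -0.    0.45]
[0.43 0.19 2.03 0.   0.92 0.26]
```

```bash
python3 -m crank '[[-0.005,-0.002,0.04,0,0,0.15,0.47],[-0.005,-0.002,0.08,0,0,0.3,0.47],[-0.005,-0.002,0.09,0,0,0.45,0.47],[-0.005,-0.002,0.09,0,0,0.45,0.47],[-0.005,-0.002,0.09,0,0,0.45,0.47]]'
python3 - <<'E'
from h import *
go(420,188,23,74)
f=cams.grab_frame("wrist"); cv2.imwrite("pics/w4.png",f["image"][:,:,::-1])
E
```

```text
clock: 14.75
eef_pos: [420.2, 188.3, 93.8]
tcp_rot: [3.141, -0.0, 1.302]
contact_force: [-0.3, -0.2, 0.2]
opening: 0.534
grasp_force: 0.0
go [420, 188, 23, 74] d [-0.0004 -0.0002  0.0708] w [ 0.   -0.    0.01]
```

View pics/w4.png

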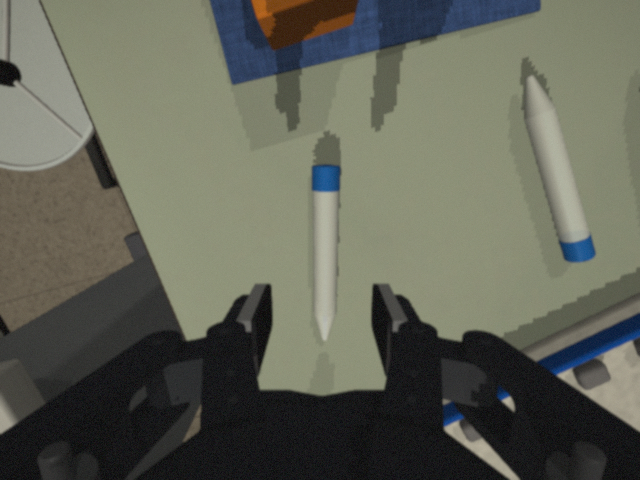

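The tube lies between the fingers, from cap end (327,166) to tip (324,340). I'll check it against the tool pose by ray.

```bash
python3 - <<'E'
from h import *
f=cams.grab_frame("wrist")
w=ray(f,[[327,166],[324,340]],9); v=w[1]-w[0]; print(w.round(1),w.mean(0).round(1),np.linalg.norm(v),np.degrees(np.arctan2(v[1],v[0])))
w=ray(f,[[578,257],[533,74]],9); v=w[1]-w[0]; print("B",w.round(1),w.mean(0).round(1),np.linalg.norm(v),np.degrees(np.arctan2(v[1],v[0])))
E
```

```text
[[440.3 242.7]
 [407.2 128.2]] [423.8 185.5] 119.1249874552101 -106.12662684765048
B [[583.5 143.1]
 [566.6 260.9]] [575.1 202. ] 119.00212520274484 98.14336279187411
```

```bash
python3 -m crank '[[-0.001,0.002,0.04,0,0,0.01,0.47],[-0.001,0.002,0.068,0,0,0.01,0.47],[-0.001,0.002,0.0705,0,0,0.01,0.47],[-0.001,0.002,0.0705,0,0,0.01,0.47],[-0.001,0.002,0.0705,0,0,0.01,0.9]]' 25
python3 -m crank '[[0,0,0,0,0,0,0.9],[0,0,0,0,0,0,0.9],[0,0,0,0,0,0,0.9],[0,0,0,0,0,0,0.9],[0,0,-0.03,0,0,0,0.9]]'
python3 -m crank '[[0,0,-0.04,0,0,0,0.9],[0,0,-0.07,0,0,0,0.9],[0,0,-0.07,0,0,0,0.9]]'
python3 - <<'E'
from h import *
c,s=np.cos(ha),np.sin(ha)
for x in(-66,-22,22,66): print(x,ho+x*np.array([c,s]))
p=ho+66*np.array([c,s])
go(p[0],p[1],130,105.5)
E
```

```text
clock: 15.35
eef_pos: [422.4, 186.5, 24.6]
tcp_rot: [3.14, -0.001, 1.288]
contact_force: [-0.9, -0.0, -0.1]
opening: 0.376
grasp_force: 0.0
clock: 15.85
eef_pos: [420.1, 185.4, 52.3]
tcp_rot: [-3.139, 0.002, 1.287]
contact_force: [0.3, -0.2, -0.1]
opening: 0.186
grasp_force: 25.0
clock: 16.15
eef_pos: [424.0, 187.1, 127.7]
tcp_rot: [3.135, -0.005, 1.287]
contact_force: [0.9, -0.1, -0.3]
opening: 0.191
grasp_force: 25.0
-66 [612.09960991  20.83773282]
-22 [569.69986997   9.07924427]
22 [527.30013003  -2.67924427]
66 [484.90039009 -14.43773282]
go [np.float64(484.9003900882309), np.float64(-14.437732821164964), 130, 105.5] d [-0.1764  0.1149 -0.0025] w [ 0.008 -0.003 -0.554]
```

```bash
python3 -m crank '[[-0.035,0.02,0,0,0,-0.13,0.9],[-0.07,0.045,0,0,0,-0.26,0.9],[-0.105,0.07,0,0,0,-0.39,0.9],[-0.14,0.092,0,0,0,-0.52,0.9],[-0.175,0.114,0,0,0,-0.554,0.9]]' 30
python3 -m crank '[[0,0,0,0,0,0,0.9],[0,0,0,0,0,0,0.9]]'
python3 - <<'E'
from h import *
go(484.9,-14.4,33.5,105.5)
f=cams.grab_frame("wrist"); cv2.imwrite("pics/w5.png",f["image"][:,:,::-1])
E
```

```text
clock: 16.65
eef_pos: [482.0, -15.6, 123.3]
tcp_rot: [3.141, 0.0, 1.846]
contact_force: [0.7, -0.1, -0.4]
opening: 0.178
grasp_force: 31.8
clock: 16.85
eef_pos: [481.6, -14.8, 123.1]
tcp_rot: [-3.142, -0.0, 1.838]
contact_force: [0.5, 0.9, -0.1]
opening: 0.182
grasp_force: 31.8
go [484.9, -14.4, 33.5, 105.5] d [-0.0005  0.0033  0.0896] w [-0.    -0.    -0.003]
```

View pics/w5.png

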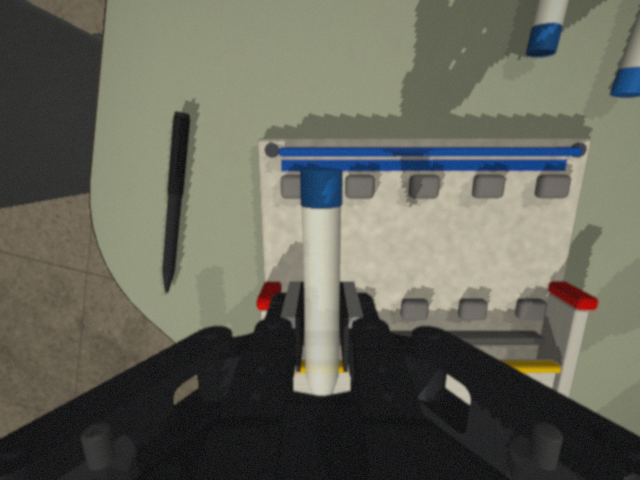

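The tube is held straight, with the cap at (321,187) over the blue end. The grey ribs at (359,186), (424,186), (488,186) and (552,186) let me check the holder's position.

```bash
python3 - <<'E'
from h import *
f=cams.grab_frame("wrist")
c,s=np.cos(ha),np.sin(ha); H=np.array([[c,s],[-s,c]])
w=ray(f,[[359,184],[424,184],[488,184],[552,184],[414,307],[472,307]],20)
print((H@(w-ho).T).T.round(1), "expect y -46, x 44 0 -44 -88")
w=ray(f,[[305,168],[338,168]],110); print("cap end (z~110)",(H@(w.mean(0)-ho)).round(1)); print((H@(r.sense()["eef_pos"][:2]-ho)).round(1))
E
```

```text
[[ 43.3 -46. ]
 [ -0.2 -46. ]
 [-43.  -45.9]
 [-85.8 -45.9]
 [  0.1  44. ]
 [-42.8  44. ]] expect y -46, x 44 0 -44 -88
cap end (z~110) [ 68.3 -60.5]
[69.2 -1.9]
```

```bash
python3 -m crank '[[0,0.0033,0.03,0,0,-0.003,0.9],[-0.0005,0.0033,0.05,0,0,-0.003,0.9],[-0.0005,0.0033,0.06,0,0,-0.003,0.9],[-0.0005,0.0033,0.06,0,0,-0.003,0.9],[-0.0005,0.0033,0.06,0,0,-0.003,0.9]]'
python3 - <<'E'
from h import *
go(484.9,-14.4,33.5,105.5)
E
```

```text
clock: 17.45
eef_pos: [485.1, -13.0, 63.5]
tcp_rot: [3.142, -0.0, 1.845]
contact_force: [0.2, -0.2, -0.1]
opening: 0.182
grasp_force: 31.8
go [484.9, -14.4, 33.5, 105.5] d [-0.0013 -0.0006  0.03  ] w [ 0.    -0.     0.003]
```

```bash
python3 -m crank '[[-0.001,-0.0005,0.015,0,0,0.003,0.9],[-0.001,-0.0005,0.022,0,0,0.003,0.9],[-0.001,-0.0005,0.027,0,0,0.003,0.9],[-0.001,-0.0005,0.03,0,0,0.003,0.9],[-0.001,-0.0005,0.03,0,0,0.003,0.9]]'
python3 -m crank '[[0,0,0,0,0,0,0.66],[0,0,0,0,0,0,0.66],[0,0,0,0,0,0,0.66],[0,0,-0.04,0,0,0,0.66],[0,0,-0.08,0,0,0,0.66]]'
python3 -m crank '[[0,0,-0.03,0,0,0,0.66],[0,0,-0.05,0,0,0,0.66]]'
python3 - <<'E'
from h import *
f=cams.grab_frame("wrist")
c,s=np.cos(ha),np.sin(ha); H=np.array([[c,s],[-s,c]])
for k in blobs(f,(98,120,60),(125,255,255),100): 
    w=ray(f,k.reshape(-1,2),20); q=(H@(w-ho).T).T; print("capblob holder",q.min(0).round(),q.max(0).round())
go(575-2,203,150,98.5)
E
```

```text
clock: 17.95
eef_pos: [485.2, -14.6, 33.9]
tcp_rot: [3.141, 0.0, 1.841]
contact_force: [-2.6, -0.6, 7.9]
opening: 0.18
grasp_force: 33.7
clock: 18.45
eef_pos: [483.7, -14.7, 113.0]
tcp_rot: [-3.138, -0.001, 1.841]
contact_force: [0.7, -0.4, -0.1]
opening: 0.34
grasp_force: 0.0
clock: 18.65
eef_pos: [485.6, -14.7, 165.4]
tcp_rot: [3.139, 0.001, 1.841]
contact_force: [0.4, 0.0, 0.5]
opening: 0.34
grasp_force: 0.0
capblob holder [-93. -60.] [ 94. -44.]
capblob holder [-101.  -68.] [ 96. -64.]
capblob holder [-134. -115.] [-115.  -99.]
capblob holder [ -76. -140.] [ -58. -123.]
go [573, 203, 150, 98.5] d [0.1869 0.1409 0.0181] w [0.005 0.001 0.122]
```

```bash
python3 -m crank '[[0.04,0.03,0,0,0,0.03,0.47],[0.08,0.06,0,0,0,0.06,0.47],[0.12,0.09,0,0,0,0.12,0.47],[0.16,0.12,0.01,0,0,0.122,0.47],[0.187,0.141,0.02,0,0,0.122,0.47]]' 30
python3 -m crank '[[0,0,0.02,0,0,0,0.47],[0,0,0.05,0,0,0,0.47],[0,0,0.05,0,0,0,0.47],[0,0,0.05,0,0,0,0.47]]'
python3 - <<'E'
from h import *
go(573,203,23,98.5)
f=cams.grab_frame("wrist"); cv2.imwrite("pics/w6.png",f["image"][:,:,::-1])
E
```

```text
clock: 19.2
eef_pos: [571.8, 206.1, 142.8]
tcp_rot: [3.14, -0.001, 1.72]
contact_force: [0.4, 0.0, -0.6]
opening: 0.531
grasp_force: 0.0
clock: 19.6
eef_pos: [570.3, 202.9, 92.7]
tcp_rot: [-3.14, 0.0, 1.719]
contact_force: [-0.1, 0.3, 1.1]
opening: 0.527
grasp_force: 0.0
go [573, 203, 23, 98.5] d [-0.0002  0.0028  0.0697] w [-0.002  0.    -0.001]
```

View pics/w6.png

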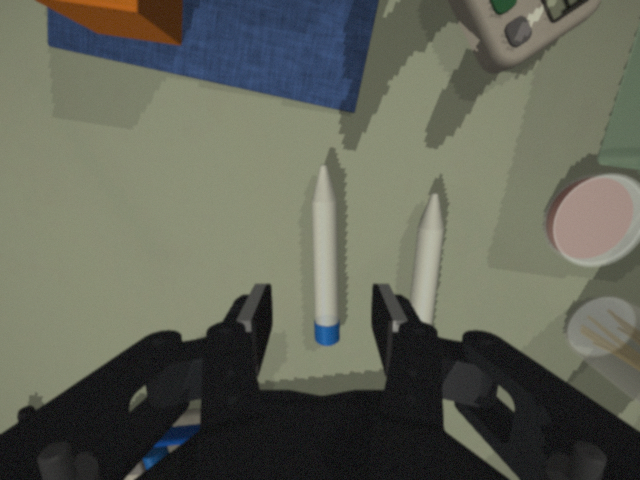

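Tube B lies centred between the fingers, from tip (323,166) to cap end (327,344), and tube A is clear of them. I'll grip B.

```bash
python3 -m crank '[[0,0.003,0.04,0,0,0,0.47],[0,0.003,0.068,0,0,0,0.47],[0,0.003,0.0695,0,0,0,0.47],[0,0.003,0.0695,0,0,0,0.9],[0,0.003,0.0695,0,0,0,0.9]]' 30
python3 -m crank '[[0,0,0,0,0,0,0.9],[0,0,0,0,0,0,0.9],[0,0,0,0,0,0,0.9],[0,0,-0.03,0,0,0,0.9],[0,0,-0.08,0,0,0,0.9]]'
python3 -m crank '[[0,0,-0.03,0,0,0,0.9],[0,0,-0.04,0,0,0,0.9]]'
for i in 1 2 3; do python3 -m crank '[[0,0,0,0,0,0.15,0.9],[0,0,0,0,0,0.3,0.9],[0,0,0,0,0,0.45,0.9],[0,0,0,0,0,0.6,0.9],[0,0,0,0,0,0.74,0.9]]' ; done
python3 - <<'E'
from h import *
go(612.1,20.8,140,-74.5)
print(r.sense()["qpos"].round(2))
E
```

```text
clock: 20.15
eef_pos: [575.2, 203.9, 25.8]
tcp_rot: [3.139, -0.001, 1.719]
contact_force: [-0.0, -0.0, 0.4]
opening: 0.195
grasp_force: 0.0
clock: 20.65
eef_pos: [572.0, 202.9, 102.8]
tcp_rot: [-3.137, 0.001, 1.719]
contact_force: [1.5, 1.2, 0.3]
opening: 0.182
grasp_force: 30.3
clock: 20.85
eef_pos: [576.0, 204.4, 148.5]
tcp_rot: [3.135, -0.001, 1.719]
contact_force: [-0.4, 0.6, -0.6]
opening: 0.182
grasp_force: 30.3
clock: 21.35
eef_pos: [573.5, 203.5, 143.4]
tcp_rot: [-3.141, 0.0, 0.973]
contact_force: [-0.2, -0.1, -0.2]
opening: 0.185
grasp_force: 30.3
clock: 21.85
eef_pos: [573.5, 203.5, 143.3]
tcp_rot: [3.142, 0.001, 0.233]
contact_force: [-0.5, -0.2, -0.8]
opening: 0.18
grasp_force: 30.3
clock: 22.35
eef_pos: [573.5, 203.5, 143.3]
tcp_rot: [3.141, 0.0, -0.507]
contact_force: [-0.6, -1.8, -0.6]
opening: 0.184
grasp_force: 30.3
go [612.1, 20.8, 140, -74.5] d [0.1225 0.1409 0.0033] w [0.001 0.    0.793]
[0.34 0.45 1.76 0.   0.94 2.42]
```

```bash
python3 -m crank '[[0.03,0.035,0,0,0,0.15,0.9],[0.06,0.065,0,0,0,0.3,0.9],[0.085,0.095,0,0,0,0.45,0.9],[0.11,0.125,0,0,0,0.6,0.9],[0.122,0.141,0,0,0,0.74,0.9]]'
python3 -m crank '[[0,0,0.01,0,0,0.053,0.9],[0,0,0.02,0,0,0.053,0.9],[0,0,0.02,0,0,0.053,0.9]]'
python3 - <<'E'
from h import *
go(612.1,20.8,33.5,-74.5)
f=cams.grab_frame("wrist"); cv2.imwrite("pics/w7.png",f["image"][:,:,::-1])
E
```

```text
clock: 22.85
eef_pos: [613.3, 18.5, 143.4]
tcp_rot: [3.141, -0.001, -1.249]
contact_force: [0.2, 0.1, -0.0]
opening: 0.18
grasp_force: 30.3
clock: 23.15
eef_pos: [611.7, 21.4, 121.9]
tcp_rot: [3.139, 0.001, -1.292]
contact_force: [-0.8, -0.2, -1.3]
opening: 0.178
grasp_force: 30.3
go [612.1, 20.8, 33.5, -74.5] d [ 0.0008 -0.0004  0.0884] w [0.003 0.001 0.008]
```

View pics/w7.png

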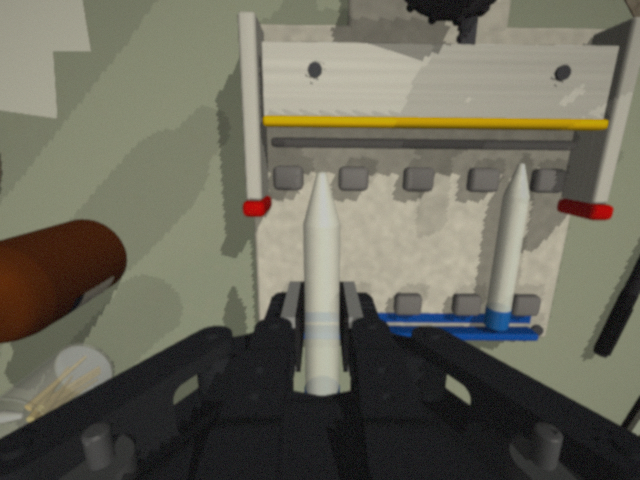

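Tube C lies square in slot 3, from cap (498,320) to tip (520,170). Tube B hangs over slot 0, cap to the blue end, so I'll lower it.

```bash
python3 -m crank '[[0.001,-0.0005,0.03,0,0,0.008,0.9],[0.001,-0.0005,0.05,0,0,0.008,0.9],[0.001,-0.0005,0.06,0,0,0.008,0.9],[0.001,-0.0005,0.06,0,0,0.008,0.9],[0.001,-0.0005,0.06,0,0,0.008,0.9]]'
python3 - <<'E'
from h import *
go(612.1,20.8,33.5,-74.5)
E
```

```text
clock: 23.7
eef_pos: [614.3, 20.8, 64.3]
tcp_rot: [-3.141, -0.0, -1.301]
contact_force: [-0.6, -0.4, 0.5]
opening: 0.183
grasp_force: 30.3
go [612.1, 20.8, 33.5, -74.5] d [-0.0006  0.0021  0.0308] w [-0.001 -0.    -0.001]
```

```bash
python3 -m crank '[[0,0.001,0.015,0,0,0,0.9],[0,0.001,0.022,0,0,0,0.9],[0,0.001,0.027,0,0,0,0.9],[0,0.001,0.0305,0,0,0,0.9],[0,0.001,0.0305,0,0,0,0.9]]'
python3 -m crank '[[0,0,0,0,0,0,0.66],[0,0,0,0,0,0,0.66],[0,0,0,0,0,0,0.66],[0,0,-0.04,0,0,0,0.66],[0,0,-0.08,0,0,0,0.66]]'
python3 -m crank '[[0,0,-0.03,0,0,-0.15,0.66],[0,0,-0.05,0,0,-0.3,0.66],[0,0,-0.05,0,0,-0.45,0.66],[0,0,-0.05,0,0,-0.6,0.66],[0,0,-0.05,0,0,-0.74,0.66]]'
python3 - <<'E'
from h import *
go(640,197,150,95.6)
E
```

```text
clock: 24.2
eef_pos: [613.0, 20.2, 34.3]
tcp_rot: [3.142, -0.0, -1.302]
contact_force: [-4.9, 0.6, 15.5]
opening: 0.184
grasp_force: 34.0
clock: 24.7
eef_pos: [611.7, 20.2, 112.5]
tcp_rot: [3.138, 0.001, -1.302]
contact_force: [0.6, -0.3, 0.9]
opening: 0.337
grasp_force: 0.0
clock: 25.2
eef_pos: [612.9, 20.2, 163.2]
tcp_rot: [-3.142, -0.0, -0.556]
contact_force: [-0.2, 0.4, -0.7]
opening: 0.343
grasp_force: 0.0
go [640, 197, 150, 275.6] d [-0.0703 -0.1645  0.0132] w [-0.    -0.     0.917]
go [640, 197, 150, -84.4] d [-0.0703 -0.1645  0.0132] w [-0.    -0.     0.917]
```

```bash
python3 -m crank '[[-0.015,-0.035,0,0,0,-0.15,0.47],[-0.03,-0.07,0,0,0,-0.3,0.47],[-0.045,-0.105,0,0,0,-0.45,0.47],[-0.06,-0.14,0,0,0,-0.6,0.47],[-0.07,-0.1645,0.013,0,0,-0.74,0.47]]'
for i in 1 2; do python3 -m crank '[[0,0,0,0,0,-0.15,0.47],[0,0,0,0,0,-0.3,0.47],[0,0,0,0,0,-0.45,0.47],[0,0,0,0,0,-0.6,0.47],[0,0,0,0,0,-0.74,0.47]]'; done
python3 -m crank '[[0,0,0.03,0,0,0,0.47],[0,0,0.055,0,0,0,0.47],[0,0,0.055,0,0,0,0.47],[0,0,0.055,0,0,0,0.47]]'
python3 - <<'E'
from h import *
f=cams.grab_frame("wrist"); cv2.imwrite("pics/w8.png",f["image"][:,:,::-1])
go(640,197,23,95.6)
E
```

```text
clock: 25.7
eef_pos: [642.6, 199.4, 151.4]
tcp_rot: [-3.141, -0.003, 0.185]
contact_force: [0.5, 0.3, 0.8]
opening: 0.533
grasp_force: 0.0
clock: 26.2
eef_pos: [641.2, 196.7, 149.6]
tcp_rot: [-3.141, 0.0, 0.924]
contact_force: [0.4, 0.5, -0.1]
opening: 0.531
grasp_force: 0.0
clock: 26.7
eef_pos: [641.2, 196.7, 149.7]
tcp_rot: [-3.141, 0.0, 1.664]
contact_force: [0.2, -0.4, -0.2]
opening: 0.527
grasp_force: 0.0
clock: 27.1
eef_pos: [641.2, 196.7, 95.0]
tcp_rot: [-3.141, 0.0, 1.658]
contact_force: [-0.0, -0.2, 0.6]
opening: 0.527
grasp_force: 0.0
go [640, 197, 23, 95.6] d [ 0.0003 -0.0019  0.0729] w [ 0.001 -0.    -0.011]
```

View pics/w8.png

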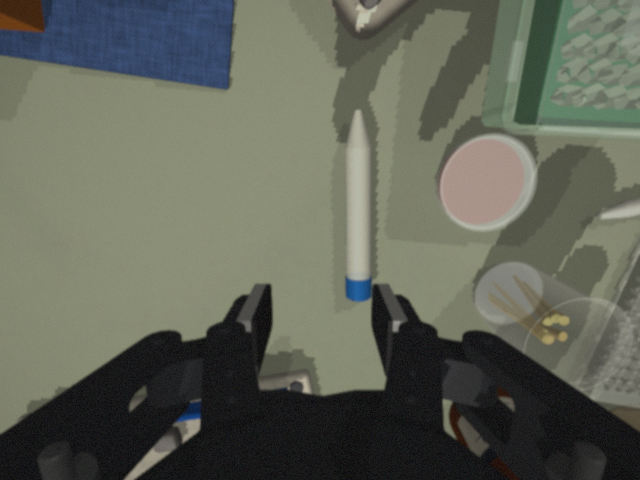

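Tube A has been knocked aside: its tip is now at (358,111) and its cap end at (358,300). I'll re-measure it.

```bash
python3 - <<'E'
from h import *
f=cams.grab_frame("wrist")
w=ray(f,[[358.5,299],[357.5,112]],9); v=w[1]-w[0]; a=np.degrees(np.arctan2(v[1],v[0])); m=w.mean(0)-[1.5,-1]
print(w.round(1),m.round(1),np.linalg.norm(v),a)
print("dish left edge",ray(f,[[440,180]],13))
go(m[0],m[1],23,a)
E
```

```text
[[670.9 167.9]
 [656.3 286.7]] [662.1 228.3] 119.65516235558336 96.98650636878286
dish left edge [[710.42413033 252.1046938 ]]
go [np.float64(662.0943024588915), np.float64(228.2709212214031), 23, np.float64(97.0)] d [0.0294 0.0224 0.0735] w [ 0.002 -0.    -0.035]
```

```bash
python3 -m crank '[[0.0295,0.0225,0,0,0,-0.035,0.56],[0.0295,0.0225,0.01,0,0,-0.035,0.56],[0.0295,0.0225,0.04,0,0,-0.035,0.56],[0.0295,0.0225,0.073,0,0,-0.035,0.56],[0.0295,0.0225,0.073,0,0,-0.035,0.56]]'
python3 -m crank '[[0,0,0,0,0,0,0.9],[0,0,0,0,0,0,0.9],[0,0,0,0,0,0,0.9],[0,0,0,0,0,0,0.9],[0,0,-0.03,0,0,0,0.9]]'
python3 -m crank '[[0,0,-0.04,0,0,0,0.9],[0,0,-0.07,0,0,0,0.9],[0,0,-0.09,0,0,0,0.9]]'
for i in 1 2 3; do python3 -m crank '[[0,0,0,0,0,0.15,0.9],[0,0,0,0,0,0.3,0.9],[0,0,0,0,0,0.45,0.9],[0,0,0,0,0,0.6,0.9],[0,0,0,0,0,0.74,0.9]]' ; done
python3 - <<'E'
from h import *
go(527.3,-2.7,140,-74.5)
E
```

```text
clock: 27.7
eef_pos: [660.1, 227.7, 19.9]
tcp_rot: [-3.139, 0.001, 1.693]
contact_force: [0.4, 0.1, -0.9]
opening: 0.443
grasp_force: 0.0
clock: 28.2
eef_pos: [658.8, 227.2, 49.6]
tcp_rot: [-3.136, 0.001, 1.693]
contact_force: [0.0, 0.7, -0.4]
opening: 0.183
grasp_force: 31.5
clock: 28.5
eef_pos: [662.2, 228.4, 145.5]
tcp_rot: [3.138, -0.001, 1.693]
contact_force: [-0.3, 0.2, -0.6]
opening: 0.182
grasp_force: 31.5
clock: 29.0
eef_pos: [661.2, 228.0, 142.7]
tcp_rot: [3.141, -0.0, 0.947]
contact_force: [0.0, 0.1, -0.7]
opening: 0.182
grasp_force: 31.5
clock: 29.5
eef_pos: [661.1, 228.0, 142.6]
tcp_rot: [-3.142, -0.0, 0.207]
contact_force: [0.0, -0.1, -0.4]
opening: 0.186
grasp_force: 31.5
clock: 30.0
eef_pos: [661.2, 228.0, 142.6]
tcp_rot: [-3.141, -0.0, -0.533]
contact_force: [-0.1, 0.4, -1.3]
opening: 0.184
grasp_force: 31.5
go [527.3, -2.7, 140, -74.5] d [0.002  0.2667 0.0025] w [-0.    -0.     0.767]
```

```bash
python3 -m crank '[[0,0.05,0,0,0,0.15,0.9],[0,0.1,0,0,0,0.3,0.9],[0,0.15,0,0,0,0.45,0.9],[0.001,0.2,0,0,0,0.6,0.9],[0.002,0.245,0,0,0,0.74,0.9]]'
python3 -m crank '[[0,0,0,0,0,0,0.9],[0,0,0,0,0,0,0.9]]'
python3 - <<'E'
from h import *
go(527.3,-2.7,123,-74.5)
f=cams.grab_frame("wrist"); cv2.imwrite("pics/w9.png",f["image"][:,:,::-1])
E
```

```text
clock: 30.5
eef_pos: [538.2, 13.7, 142.6]
tcp_rot: [-3.141, -0.0, -1.273]
contact_force: [1.3, -0.0, 0.0]
opening: 0.182
grasp_force: 31.5
clock: 30.7
eef_pos: [539.7, 14.6, 142.9]
tcp_rot: [-3.14, -0.0, -1.268]
contact_force: [0.7, 1.0, -0.1]
opening: 0.18
grasp_force: 31.5
go [527.3, -2.7, 123, -74.5] d [0.0128 0.017  0.0198] w [-0.001 -0.     0.032]
```

View pics/w9.png

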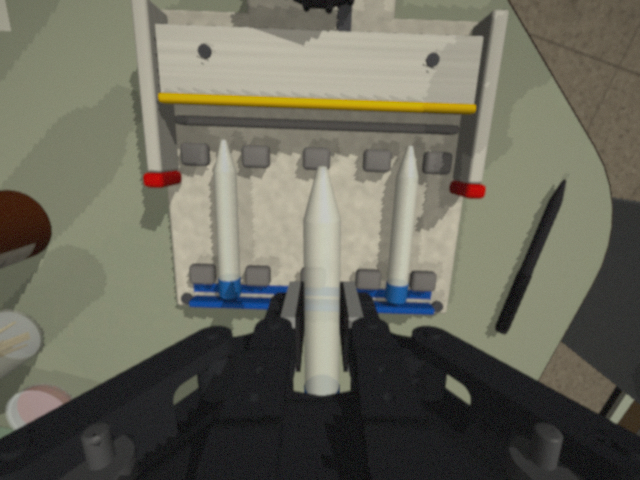

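Both placed tubes lie square in their slots, at (228,220) and (403,220). Tube A is held in the gripper, so I'll lower it into slot 2.

```bash
python3 -m crank '[[0.0128,0.017,0.02,0,0,0.032,0.9],[0.0128,0.017,0.04,0,0,0.032,0.9],[0.0128,0.017,0.06,0,0,0.032,0.9],[0.0128,0.017,0.075,0,0,0.032,0.9],[0.0128,0.017,0.075,0,0,0.032,0.9]]'
python3 -m crank '[[0,0,0,0,0,0,0.9],[0,0,0,0,0,0,0.9]]'
python3 - <<'E'
from h import *
go(527.3,-2.7,33,-74.5)
E
```

```text
clock: 31.25
eef_pos: [526.8, -0.8, 65.5]
tcp_rot: [3.139, 0.001, -1.297]
contact_force: [-0.1, 0.7, -1.2]
opening: 0.182
grasp_force: 31.5
clock: 31.45
eef_pos: [528.2, -1.5, 67.9]
tcp_rot: [-3.14, -0.0, -1.298]
contact_force: [1.0, -0.0, -0.1]
opening: 0.181
grasp_force: 31.5
go [527.3, -2.7, 33, -74.5] d [0.0009 0.0013 0.0349] w [-0.001 -0.     0.002]
```

```bash
python3 -m crank '[[0.001,0.001,0.015,0,0,0.002,0.9],[0.001,0.001,0.024,0,0,0.002,0.9],[0.001,0.001,0.03,0,0,0.002,0.9],[0.001,0.001,0.0345,0,0,0.002,0.9],[0.001,0.001,0.0345,0,0,0.002,0.9]]'
python3 -m crank '[[0,0,0,0,0,0,0.66],[0,0,0,0,0,0,0.66],[0,0,0,0,0,0,0.66],[0,0,-0.04,0,0,0,0.66],[0,0,-0.08,0,0,0,0.66]]'
python3 -m crank '[[0,0,-0.03,0,0,-0.1,0.6],[0,0,-0.05,0,0,-0.1,0.6],[-0.05,0,-0.08,0,0,-0.1,0.6],[-0.08,0,-0.08,0,0,-0.1,0.6],[-0.08,0,-0.08,0,0,-0.1,0.6]]'
python3 - <<'E'
from h import *
f=cams.grab_frame("wrist"); cv2.imwrite("pics/w10.png",f["image"][:,:,::-1])
c,s=np.cos(ha),np.sin(ha); H=np.array([[c,s],[-s,c]])
for k in blobs(f,(0,150,100),(6,255,255),300): 
    m=cv2.minAreaRect(ray(f,k.reshape(-1,2),82).astype(np.float32)); b=cv2.boxPoints(m); e=[b[1]-b[0],b[2]-b[1]]; v=max(e,key=np.linalg.norm)
    print("red",np.round(m[0]),(H@(np.array(m[0])-ho)).round(1),np.round(m[1]),np.degrees(np.arctan2(v[1],v[0])))
g=ho+164*np.array([-s,c]); print("wheel",g)
go(g[0],g[1],150,-74.5); go(g[0],g[1],150,15.5); print(r.sense()["qpos"].round(2))
E
```

```text
clock: 31.95
eef_pos: [526.8, -3.2, 32.7]
tcp_rot: [-3.141, -0.0, -1.301]
contact_force: [-0.1, -0.1, -0.0]
opening: 0.183
grasp_force: 32.7
clock: 32.45
eef_pos: [525.5, -3.2, 112.6]
tcp_rot: [3.138, 0.001, -1.301]
contact_force: [1.3, 0.2, 0.1]
opening: 0.342
grasp_force: 0.0
clock: 32.95
eef_pos: [504.8, 76.8, 194.0]
tcp_rot: [-3.139, 0.001, -1.199]
contact_force: [0.3, -0.0, 0.2]
opening: 0.404
grasp_force: 0.0
wheel [ 592.32709368 -154.83539433]
go [np.float64(592.3270936768341), np.float64(-154.83539432621419), 150, -74.5] d [0.2462 0.0025 0.0434] w [-0.001 -0.     0.102]
go [np.float64(592.3270936768341), np.float64(-154.83539432621419), 150, 15.5] d [0.2462 0.0025 0.0434] w [-1.000e-03 -1.000e-03 -1.469e+00]
[0.15 0.24 1.93 0.   0.97 2.91]
```

View pics/w10.png

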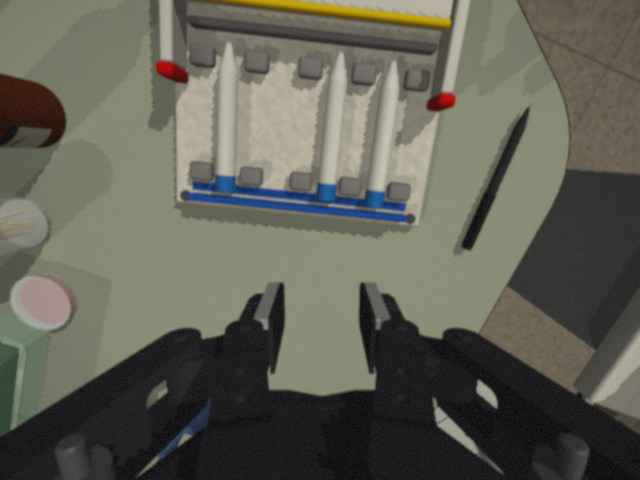

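All three tubes lie in slots 0, 2 and 3, with caps at (225,185), (327,193) and (375,198) by the blue bar. Before the wheel I'll check the caps by ray, then take the single-stroke wrist winding.

```bash
python3 - <<'E'
from h import *
f=cams.grab_frame("wrist")
c,s=np.cos(ha),np.sin(ha); H=np.array([[c,s],[-s,c]])
for a,b in(((225,193),(229,43)),((327,202),(341,53)),((374,207),(392,62))):
    w=ray(f,[a,b],18.5); q=(H@(w-ho).T).T; v=q[1]-q[0]; print(q.round(1).tolist(),np.linalg.norm(v).round(),np.degrees(np.arctan2(v[0],v[1])).round(1))
E
python3 -m crank '[[0.05,0,0,0,0,-0.14,0.6],[0.1,0,0,0,0,-0.28,0.6],[0.15,0,0,0,0,-0.42,0.6],[0.2,0,0,0,0,-0.56,0.6],[0.245,0.0025,0,0,0,-0.7,0.6]]'
for i in 1 2 3 4 5; do python3 -m crank '[[0,0,0,0,0,-0.15,0.6],[0,0,0,0,0,-0.3,0.6],[0,0,0,0,0,-0.45,0.6],[0,0,0,0,0,-0.6,0.6],[0,0,0,0,0,-0.72,0.6]]'|sed -n 2,3p; done
python3 - <<'E'
from h import *
f=cams.grab_frame("top")
c,s=np.cos(ha),np.sin(ha); H=np.array([[c,s],[-s,c]])
go(592.3,-154.8,150,180); print(r.sense()["qpos"].round(2))
E
```

```text
[[-66.6, -58.5], [-66.7, 60.9]] 119.0 -0.0
[[24.3, -57.1], [22.6, 62.9]] 120.0 -0.8
[[66.8, -57.3], [64.3, 60.7]] 118.0 -1.2
clock: 33.55
eef_pos: [589.9, -153.7, 192.0]
tcp_rot: [3.141, 0.001, -0.496]
contact_force: [1.7, 0.3, -0.4]
opening: 0.404
grasp_force: 0.0
eef_pos: [589.3, -152.0, 191.8]
tcp_rot: [-3.141, 0.001, 0.223]
eef_pos: [589.2, -151.9, 191.8]
tcp_rot: [-3.141, 0.001, 0.944]
eef_pos: [589.3, -151.9, 191.8]
tcp_rot: [-3.14, -0.0, 1.664]
eef_pos: [589.3, -151.9, 191.8]
tcp_rot: [-3.141, -0.001, 2.384]
eef_pos: [589.3, -151.9, 191.8]
tcp_rot: [-3.142, -0.001, 3.104]
go [592.3, -154.8, 150, 180] d [-0.0032 -0.0029  0.0418] w [-0.    -0.001 -0.032]
[-0.25  0.39  1.72 -0.    1.03 -1.79]
```

```bash
python3 - <<'E'
from h import *
f=cams.grab_frame("top"); im=cv2.imread("pics/t2.png"); 
f["image"]=cv2.imread("pics/top0.png")[:,:,::-1].copy()
for k in blobs(f,(0,130,60),(8,255,255),60,(395,210,450,270)):
    w=ray(f,k.reshape(-1,2),82).astype(np.float32); m=cv2.minAreaRect(w); v=cv2.fitLine(w,2,0,.01,.01).ravel(); print(m,np.degrees(np.arctan2(v[1],v[0])))
f=cams.grab_frame("wrist"); cv2.imwrite("pics/w11.png",f["image"][:,:,::-1])
for k in blobs(f,(0,130,60),(8,255,255),300):
    w=ray(f,k.reshape(-1,2),82).astype(np.float32); m=cv2.minAreaRect(w); v=cv2.fitLine(w,2,0,.01,.01).ravel(); print("wrist",m,np.degrees(np.arctan2(v[1],v[0])),cv2.boundingRect(k))
E
```

```text
((592.2025146484375, -155.2019500732422), (43.236515045166016, 10.705193519592285), 1.4167418479919434) 0.83416396
wrist ((590.9329223632812, -157.3740997314453), (50.1730842590332, 13.406159400939941), 1.5065938234329224) 0.7916758 (304, 214, 22, 67)
```

View pics/w11.png

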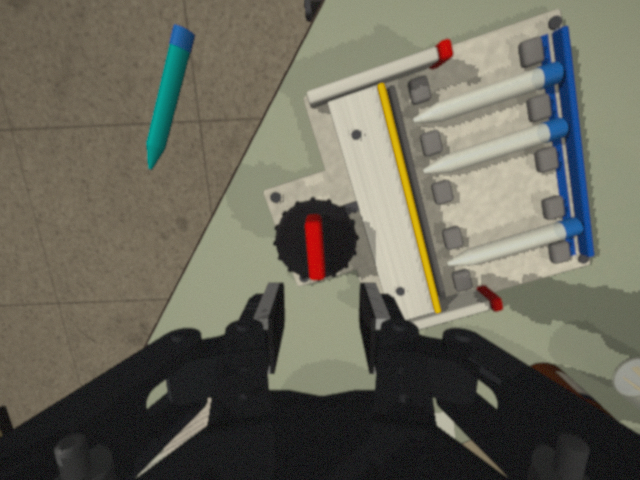

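The bar is at (315,247), about 1° from world x, so the wheel reads about 0.25 rad. I'll grip it and wind it.

```bash
python3 -m crank '[[-0.003,-0.003,0.03,0,0,-0.048,0.6],[-0.003,-0.003,0.07,0,0,-0.048,0.6],[-0.003,-0.003,0.09,0,0,-0.048,0.6],[-0.003,-0.003,0.09,0,0,-0.048,0.6],[-0.003,-0.003,0.09,0,0,-0.048,0.6]]'
python3 - <<'E'
from h import *
go(592.2,-155,73,181)
E
```

```text
clock: 36.7
eef_pos: [592.7, -154.1, 102.8]
tcp_rot: [3.142, -0.001, -3.139]
contact_force: [0.9, 0.7, 0.4]
opening: 0.399
grasp_force: 0.0
go [592.2, -155, 73, 181] d [ 0.0005 -0.0009  0.0298] w [ 0.    -0.001 -0.015]
```

```bash
python3 -m crank '[[0.0005,-0.001,0.02,0,0,-0.015,0.6],[0.0005,-0.001,0.03,0,0,-0.015,0.6],[0.0005,-0.001,0.03,0,0,-0.015,0.95],[0.0005,-0.001,0.03,0,0,-0.015,0.95],[0.0005,-0.001,0.03,0,0,-0.015,0.95]]' 40
python3 -m crank '[[0,0,0,0,0,0,0.95],[0,0,0,0,0,0,0.95],[0,0,0,0,0,0.05,0.95],[0,0,0,0,0,0.12,0.95],[0,0,0,0,0,0.2,0.95]]'
python3 -m crank '[[0,0,0,0,0,0.12,0.95],[0,0,0,0,0,0.24,0.95],[0,0,0,0,0,0.36,0.95],[0,0,0,0,0,0.48,0.95],[0,0,0,0,0,0.6,0.95]]'
python3 - <<'E'
from h import *
print(r.sense()["wrist_torque"])
E
```

```text
clock: 37.2
eef_pos: [592.1, -156.5, 73.2]
tcp_rot: [-3.139, 0.0, -3.121]
contact_force: [-1.7, -12.2, -7.4]
opening: 0.132
grasp_force: 42.2
clock: 37.7
eef_pos: [592.2, -156.3, 73.2]
tcp_rot: [-3.139, 0.001, 2.959]
contact_force: [-0.6, -9.1, -7.6]
opening: 0.133
grasp_force: 42.2
clock: 38.2
eef_pos: [592.5, -155.8, 73.2]
tcp_rot: [-3.141, 0.002, 2.356]
contact_force: [1.1, -7.2, -7.5]
opening: 0.137
grasp_force: 42.1
[-0.76592317 -0.35130069  0.08744509]
```

```bash
for i in 1 2 3 4; do python3 -m crank '[[0,0,0,0,0,0.12,0.95],[0,0,0,0,0,0.24,0.95],[0,0,0,0,0,0.36,0.95],[0,0,0,0,0,0.48,0.95],[0,0,0,0,0,0.6,0.95]]' | sed -n 3,5p; done
python3 -m crank '[[0,0,0,0,0,0.1,0.95],[0,0,0,0,0,0.2,0.95],[0,0,0,0,0,0.3,0.95],[0,0,0,0,0,0.4,0.95],[0,0,0,0,0,0.46,0.95]]'
python3 - <<'E'
from h import *
s=r.sense(); print(s["wrist_torque"],s["qpos"].round(2))
E
```

```text
tcp_rot: [3.14, 0.002, 1.756]
contact_force: [1.6, -4.9, -10.5]
opening: 0.133
tcp_rot: [3.138, 0.0, 1.157]
contact_force: [5.6, -5.0, -13.9]
opening: 0.131
tcp_rot: [3.137, -0.002, 0.557]
contact_force: [8.0, -7.6, -13.4]
opening: 0.131
tcp_rot: [3.138, -0.005, -0.043]
contact_force: [7.2, -11.1, -14.6]
opening: 0.134
clock: 40.7
eef_pos: [594.1, -157.2, 73.3]
tcp_rot: [3.14, -0.006, -0.502]
contact_force: [6.7, -14.1, -15.0]
opening: 0.13
grasp_force: 41.5
[-2.2922434  -0.78417484  0.09507707] [-0.26  0.55  1.78 -0.    0.81  1.82]
```

```bash
for i in 1 2 3; do python3 -m crank '[[0,0,0,0,0,0.02,0.95],[0,0,0,0,0,0.04,0.95],[0,0,0,0,0,0.05,0.95]]' | sed -n 3,4p; python3 -c "
from rig import r
print(r.sense()['wrist_torque'])"; done
```

```text
tcp_rot: [3.14, -0.006, -0.549]
contact_force: [6.1, -13.6, -14.8]
[-2.30228213 -0.75300294  0.10731703]
tcp_rot: [3.141, -0.006, -0.599]
contact_force: [6.8, -15.1, -14.1]
[-2.32006722 -0.74350195  0.33186856]
tcp_rot: [3.14, -0.006, -0.646]
contact_force: [6.6, -13.3, -14.1]
[-2.07214107 -0.65944248  1.33532308]
```

The torque has jumped to 1.3 N m, so the cover is at its stop. I'll release, back off and verify.

```bash
python3 -m crank '[[0,0,0,0,0,0,0.6],[0,0,0,0,0,0,0.6],[0,0,0,0,0,0,0.6],[0,0,-0.03,0,0,0,0.6],[0,0,-0.08,0,0,0,0.6]]'
python3 -m crank '[[0,0,-0.04,0,0,0,0.6],[0,0,-0.08,0,0,0,0.6],[-0.06,0.08,-0.1,0,0,0,0.6],[-0.06,0.08,-0.1,0,0,0,0.6],[-0.06,0.08,-0.1,0,0,0,0.6]]'
python3 - <<'E'
from h import *
f=cams.grab_frame("top"); g=cams.grab_frame("scene")
c,s=np.cos(ha),np.sin(ha); H=np.array([[c,s],[-s,c]])
for k in blobs(f,(21,120,80),(35,255,255),10,(300,180,450,320)):
    w=ray(f,k.reshape(-1,2),42); print("lip holder",((H@(w-ho).T).T).mean(0).round(1))
cv2.imwrite("pics/t3.png",cv2.resize(np.hstack([f["image"][185:335,100:445],np.zeros((150,5,3),np.uint8)])[:,:,::-1],None,fx=2.28,fy=2.28,interpolation=2))
E
```

```text
clock: 42.1
eef_pos: [589.9, -153.8, 150.8]
tcp_rot: [3.139, 0.006, -0.648]
contact_force: [0.6, -0.1, -0.4]
opening: 0.402
grasp_force: 0.0
clock: 42.6
eef_pos: [491.7, -182.6, 254.1]
tcp_rot: [3.141, 0.001, -0.649]
contact_force: [-0.2, 0.9, 1.4]
opening: 0.4
grasp_force: 0.0
lip holder [ 0.1 38.9]
```

View pics/t3.png

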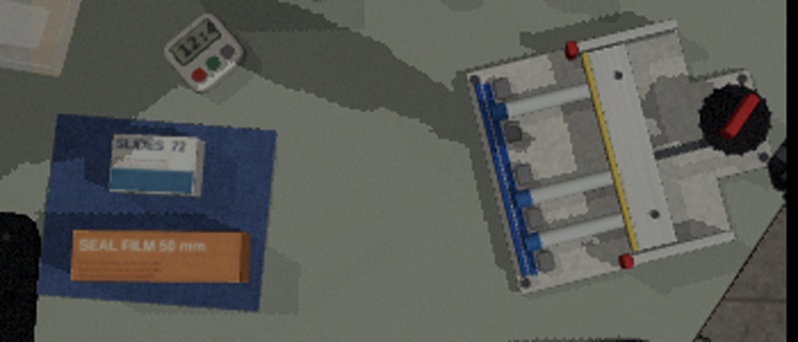

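The lip edge works out at holder y ≈ 36, so the cover is home. The three tubes lie under it with caps at the blue bar, and both boxes stand on the mat at (155,165) and (160,257) in the crop.

```bash
python3 -m crank '[[0,0,0,0,0,0,0.6],[0,0,0,0,0,0,0.6],[0,0,0,0,0,0,0.6]]' | head -2; python3 -c "
from rig import sign_off
print(sign_off())"
```

```text
clock: 43.0
eef_pos: [496.7, -181.9, 252.1]
the job is handed in; nothing more can be done
None
```

The job is handed in at about 43 s: both boxes stand upright on the mat, all three tubes present lie in their own compartments with caps to the blue end, and the cover is wound home; the sign-off gave no verdict.

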